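# Open a paint sample case so its lid stands by itself like its neighbour's

## Robot

A 6-joint arm with a two-finger parallel gripper is mounted at the origin on the work surface. World frame = base frame: x ahead of the robot, y to its left, z up, the work surface at z = 0. Lengths are in m, angles in rad, forces in N, time in s.
With the tool pointing down it reaches from about 0.3 to 1 m from the base axis. Payload 5.1 kg.
Tool frame: the origin (TCP) lies midway between the tips of the shut fingers; the grasp point (between the pads) lies 19 mm behind it; z points along the fingers, y is the line along which they close (so a half turn about z gives the same grasp; the last joint's range is limited). The gripper opens to 95 mm and grips with 3 to 60 N. Pads are 20 mm wide; open, the fingers measure 119 mm over their backs; the gripper's body (75 mm by 180 mm) begins 59 mm behind the grasp point.
Start: joints at [-1.24, 0.124, 1.65, -0, 1.367, -0.083], TCP at [0.261, -0.595, 0.215] pointing down, gripper open.
Joint ranges: [-2.61, 2.61], [-1.02, 2.33], [0.03, 2.71], [-1.35, 4.49], [0.32, 2.68], [-2.91, 2.91]. Speed limits (rad/s): [2.57, 2.57, 3.14, 3.14, 3.14, 3.14].

## Interface

Orientations are given as a rotation vector (axis times angle).
In Python, from bench import manip gives the robot as it stands. The module is installed in compiled form; this text tells all that it offers.
- The arm moves only by the tool send_rows, never from a script. Its arguments are lists of equal length, an entry for each row: "slide": the shift along the tool's x, y, z in mm, a list of three; "rot": the turn, a rotation vector about the tool's x, y, z in rad, a list of three; "fingers": the closure in counts, from 0 (fully open) to 255 (shut). In form: {"slide": [[tx, ty, tz], ...], "rot": [[wx, wy, wz], ...], "fingers": [fingers, ...]}. A call has exactly 10 rows; each row shifts and turns the commanded pose from where the row before left it, along the tool's axes as they then stand; what a row does not reach is not made up. A row lasts 1/8 s, in which the tool goes at most 62.5 mm and 10.7 degrees, less where a joint would pass 70% of its speed; a pose out of reach is approached as far as the arm can. A call is refused whole if a number of a shift passes 62.5 or a number of a turn 0.188, either way. A call with a gripper value outside its range is refused whole. The fingers move at their own pace and stop on an object; "grip_force" is the grip in N (left out, the last holds). Time passes only in rows, so rows that do not move let the fingers close, or fill a call up. It gives the time, the measured TCP pose, the force, the opening and the grip force at its end, in the units of the state.
- manip.state(): the state, without advancing time (a new reading comes with each control period).
- manip.grab_frame(name): name is "scene" or "top" or "wrist"; returns the picture (384x512x3 uint8, blue, green, red); there is no depth.
- manip.calibration(name): a dict with "intrinsics" (3x3 intrinsics, pixels), "cam_to_world" (4x4, takes a point from camera to world coordinates); the wrist camera has in their place "hand_eye" (4x4, takes a point from camera to tool coordinates, whose origin is the TCP and whose axes are the flange's). Camera axes: x right, y down, z forward; pixel columns grow to the right and rows downward; lengths in m; the calibration is good to about 2 mm. A picture is of the moment at which its call begins: read the wrist's pose just before it. calibration takes no time and is no camera call.
- manip.sign_off(): hands the job in; it is judged then, once.
Trained networks look in the newest picture that a camera, given by its name, has taken for a name from the list of things; names that differ only in an ending like _2 or _b are one class to them, and where a whole thing is asked for, a point or a joint stands for the part that bears it (a point fixed in the world has none). Each returns a list of dicts, best first, with "confidence" (0 to 1); they miss things now and then, are a little off and sometimes report something else, mostly with a low value. They report only what shows in the picture. A call takes as long as a camera call.
- manip.regions_of(camera, target): "region" (384x512 bool, what is visible of it) and "extent" ([left, top, right, bottom] in pixels, round what is visible of it).
- manip.landmark_of(camera, target): "centre" ([column, row] in pixels: a listed point, or the origin of a listed thing).
The state is a dict: "time": time; "joints": joint angles; "dq": joint speeds; "effort": joint torques, N m; "tcp_pos": TCP position; "tcp_rot": TCP orientation; "force": force on the tool from outside, world axes, zero at the start; "moment": the same for the moment, N m; "grip_width": finger opening in m; "finger_force": force on a finger pad.
Only numpy, scipy, OpenCV 4.12 (cv2) and the standard library are available. Lean on these libraries where they do the work, as an engineer would, in place of code of your own. Each camera call takes 0.05 s, during which the arm holds its last target. There are 200 camera calls.

## Task

Two paint sample cases stand side by side on a board, one open and one shut. Take the shut case's lid by its bar handle and raise it slowly and gently so that, once let go, it stands by itself at the same slope as the open lid beside it: its stiff hinge springs back, so let go to test it, and correct it if it stands too low or too high. Do not strain the hinge by rushing or forcing the lid, and leave the open lid, the paint pots and the brush alone.

Things in the scene. Friction and masses are not known exactly. Their poses are not given: they have to be found in the camera images.
- lid: Lid of the shut case: plywood, 180 mm deep (x), 170 mm wide (y), 10 mm thick. Origin: middle of the hinge line, at the far edge, lid's underside. Own -x runs from hinge to front edge and bar, own y is the hinge axis, own z is out of the top face (vertical when shut). Turning about +y opens it: front edge up, away from the robot, up to 1.6 rad. Weighs 0.2 to 0.7 kg (hidden).
- windup (a joint): Twist of that lid's friction hinge (rad), 1 rad per 3 N m. Hinge torque: friction 0.8 N m plus 3 N m per rad/s of drag, so a slow lift twists it 0.27; over 0.65 (2 N m) strains it. Let go, the lid springs back by the turning moment the hand was holding (N m) divided by 3, 0.3 to 0.5 rad, then stays. Lifting again, past the last lift's top by the missing angle, makes it stand that much higher.
- lid_bar (a point): Centre of that lid's round steel bar handle: bar 10 mm thick, 86 mm long along y, on a rod at each end, 42 mm in front of the lid's front edge and in its plane (222 mm from the hinge along own -x, 5 mm up own z). 37 mm free between bar and edge, free below. The bar can turn in a grip. Axes as the lid's.
- model_lid: Lid of the open case, same build, axes and origin as the other; stands still, opened by 0.6 to 0.95 rad. Its slope is to be matched. Not to be touched.
- model_lid_bar (a point): Centre of the bar handle of the open lid.
- board: Fixed wooden board 270 (x) x 470 (y) x 12 mm under both cases (each 180 x 170 mm, 80 mm high); origin under its centre, its x points away from the robot. The cases stand 115 mm left and right of its centre, parallel to it, either one on either side.
- jar: White paint jar with a black cap, 60 mm across, 85 mm high, loose; origin under its centre.
- tub: White plastic paint tub with a lid, 100 mm across, 89 mm high, loose; origin under its centre.
- brush: Paint brush, 200 mm long, lying loose on the table in front of the board; origin under its middle.

How it is judged:
On the way, in this order (a step that is already met when the one before it is completed fails the run):
1. the lid is raised by its handle (angle between lid's own z axis and vertical above 0.3 rad and contact force between the fingers and lid above 0.5 N), for 0.1 s.
2. the lid is let go and stands by itself (angle between lid's own z axis and vertical above 0.3 rad and contact force between each of the arm, the fingers and lid below 0.1 N and angular speed of lid below 0.1 rad/s), for 0.3 s.
At the end, for the whole second after the job is handed in: The lid stands by itself at rest, within 0.07 rad (4 degrees) of the slope of the open lid beside it, which has not moved by 10 mm. The jar, tub and brush are where they were. The jar, tub and brush are where they were (angle between the x axis of lid and the x axis of model_lid, either way round below 0.07 rad and angular speed of lid below 0.05 rad/s and distance of model_lid_bar from where it was at the start of the episode below 0.01 m and distance of each of jar, tub, brush from where it was at the start of the episode below 0.03 m); the robot touches nothing.
It fails at once if the hinge is strained: twisted by more than 0.65 rad (2 N m) (value of joint windup above 0.65 rad or value of joint windup below -0.65 rad).
It fails at once if the open lid is moved by more than 10 mm (distance of model_lid_bar from where it was at the start of the episode above 0.01 m).
It fails at once if the jar is moved by more than 30 mm (distance of jar from where it was at the start of the episode above 0.03 m).
It fails at once if the tub is moved by more than 30 mm (distance of tub from where it was at the start of the episode above 0.03 m).
It fails at once if the brush is moved by more than 30 mm (distance of brush from where it was at the start of the episode above 0.03 m).
It also fails if it takes over 67 s, if anything falls off the work surface, if the arm or the gripper's body presses on something with over 40 N, if the wrist force passes 120 N, or if a joint passes its speed limit or range.

## Working session

There is one attempt and no reset: what is moved stays moved. The work goes in short steps, Python scripts to look and compute and a tool call to move; the robot and the scene stay as the last step left them, time stands still between calls to the robot, and variables do not carry over. Pictures are saved under pics/ and viewed, at most 10 in all, crops included, and the job is handed in when it is done.

Besides the shell and the picture viewer there is one more tool, called by a JSON object that holds its "api" and its "payload". send_rows: Moves the arm, as the interface text tells. Its arguments: {"type":"object","properties":{"slide":{"type":"array"},"rot":{"type":"array"},"fingers":{"type":"array"},"grip_force":{"type":"number"}},"required":["slide","rot","fingers"]}

```bash
mkdir -p pics; python3 - <<'E'
from bench import manip
import cv2,numpy as np
s=manip.state();print({k:np.round(v,3).tolist() for k,v in s.items()})
ims=[]
for c in("scene","top"):
    im=manip.grab_frame(c);ims.append(im)
    K=manip.calibration(c);print(c,np.round(K["intrinsics"],1).tolist(),np.round(K["cam_to_world"],3).tolist())
    for t in("lid","lid_bar","model_lid","model_lid_bar","board","jar","tub","brush"):
        print(t,[(np.round(d["centre"],1).tolist(),round(d["confidence"],2)) for d in manip.landmark_of(c,t)][:3])
print(np.round(manip.calibration("wrist")["hand_eye"],3).tolist())
o=np.vstack(ims);cv2.imwrite("pics/a.png",cv2.resize(np.hstack(ims),(800,300)));cv2.imwrite("pics/s.png",ims[0]);cv2.imwrite("pics/t.png",ims[1])
E
```

```text
{'time': 0.0, 'joints': [-1.24, 0.125, 1.652, -0.0, 1.367, -0.083], 'dq': [0.001, -0.0, -0.001, -0.0, 0.0, 0.0], 'effort': [0.002, -41.76, -35.993, 0.077, 0.049, -0.0], 'tcp_pos': [0.261, -0.595, 0.213], 'tcp_rot': [-3.073, -0.645, 0.0], 'force': [-0.402, 0.853, 0.61], 'moment': [-0.046, -0.001, -0.027], 'finger_force': 0.0, 'grip_width': 0.095}
scene [[486.1, 0.0, 257.6], [0.0, 486.1, 191.8], [0.0, 0.0, 1.0]] [[0.548, 0.648, -0.528, 1.28], [0.836, -0.433, 0.337, -0.455], [-0.01, -0.627, -0.779, 1.119], [0.0, 0.0, 0.0, 1.0]]
lid [([335.5, 178.5], 0.96)]
lid_bar []
model_lid [([274.3, 227.7], 0.77)]
model_lid_bar [([237.0, 152.8], 0.91)]
board []
jar [([345.5, 144.0], 0.87)]
tub [([154.7, 247.4], 0.96)]
brush [([245.8, 157.0], 0.75)]
top [[400.4, 0.0, 255.3], [0.0, 400.4, 189.5], [0.0, 0.0, 1.0]] [[-0.023, -0.983, 0.184, 0.415], [-1.0, 0.027, 0.016, 0.02], [-0.021, -0.184, -0.983, 1.08], [0.0, 0.0, 0.0, 1.0]]
lid [([194.0, 165.6], 0.72)]
lid_bar [([212.5, 248.5], 0.68)]
model_lid [([282.8, 145.8], 0.83)]
model_lid_bar [([298.9, 182.9], 0.89), ([250.7, 198.3], 0.66)]
board [([248.7, 195.0], 0.74)]
jar [([138.7, 233.0], 0.65)]
tub [([386.5, 211.4], 0.58)]
brush [([242.4, 275.0], 0.67)]
[[0.0, -0.956, -0.293, 0.083], [1.0, 0.0, -0.001, 0.001], [0.001, -0.293, 0.956, -0.17], [0.0, 0.0, 0.0, 1.0]]
```

View pics/s.png

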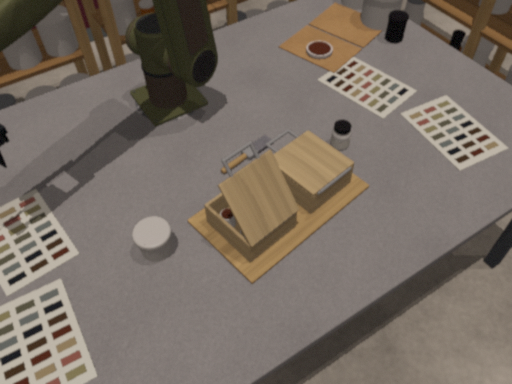

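View pics/t.png

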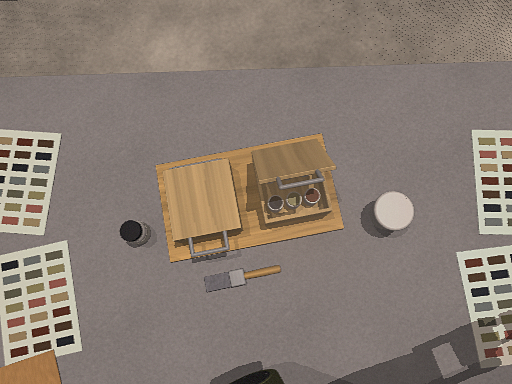

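The scene shows the shut case on the +y side (lid about (312,165) in scene, bar about (209,243) in top), with the open case beside it. The jar is left of the shut case and the brush lies in front. I'll zoom in to pick corners.

```bash
python3 - <<'E'
import cv2,numpy as np
s=cv2.imread("pics/s.png")[120:280,180:380];t=cv2.imread("pics/t.png")[125:285,145:345]
cv2.imwrite("pics/z1.png",cv2.resize(s,(750,600),interpolation=cv2.INTER_CUBIC));cv2.imwrite("pics/z2.png",cv2.resize(t,(750,600),interpolation=cv2.INTER_CUBIC))
E
```

```text
(no output)
```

View pics/z1.png

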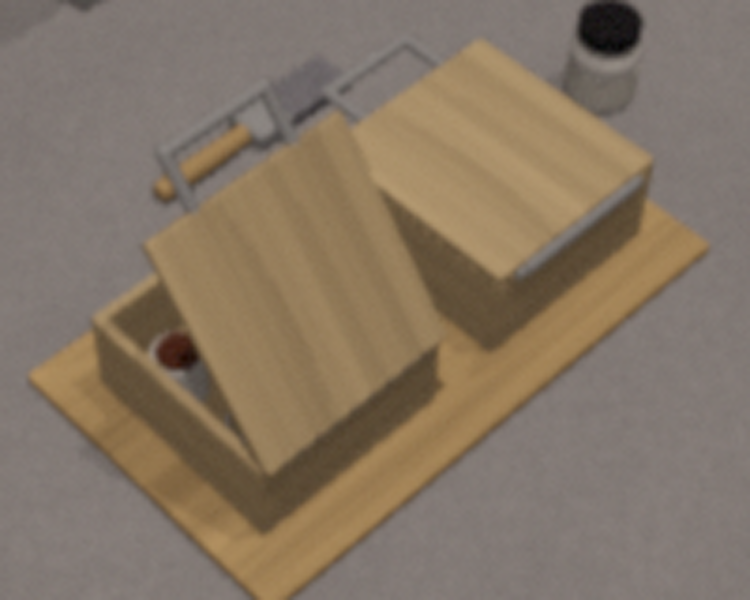

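View pics/z2.png

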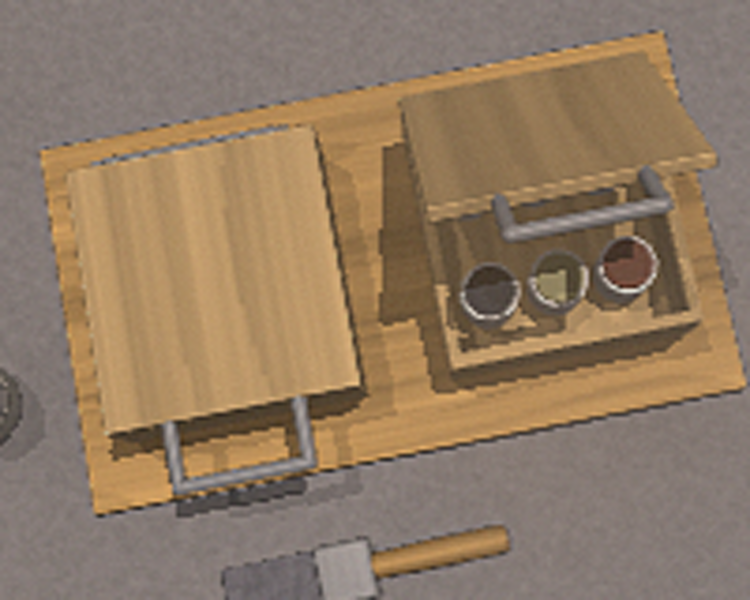

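The zooms give lid, board and bar corners in both views. I'll fit the scene model to them.

```bash
cat > fit.py <<'E'
from bench import manip
import numpy as np
from scipy.optimize import least_squares
from scipy.spatial.transform import Rotation as R
C={c:manip.calibration(c) for c in("scene","top")}
def proj(c,P):
    M=np.linalg.inv(C[c]["cam_to_world"]);q=P@M[:3,:3].T+M[:3,3];q=q@C[c]["intrinsics"].T;return q[:,:2]/q[:,2:]
def board(p): return np.array([[sx*.135,sy*.235,.012] for sx,sy in((1,1),(1,-1),(-1,-1),(-1,1))])
def lid(y,th,h,hx):
    L=np.array([[0,.085,.01],[0,-.085,.01],[-.18,-.085,.01],[-.18,.085,.01],[-.222,.038,.005],[-.222,-.038,.005]])
    return R.from_euler('y',th).apply(L)+[hx,y,h]
def world(p,L):
    return R.from_euler('z',p[2]).apply(L)+[p[0],p[1],0]
def z(pts,off): return np.array(pts)/3.75-.5+.133+off
E
cat > f1.py <<'E'
from fit import *
T=z([(42,150),(662,33),(745,388),(97,514), (70,172),(312,128),(362,385),(108,432),(178,490),(310,465), (402,102),(652,55),(717,158),(430,215),(508,235),(668,206)],[145,125])
S=z([(708,245),(30,376), (652,160),(502,278),(358,135),(480,40),(408,42),(325,92), (440,335),(265,472),(148,245),(340,113),(266,85),(165,158)],[180,120])
si=[0,2]+list(range(4,16))
def pts(p): return world(p,np.vstack([board(p),lid(.115,p[6],p[3],p[5]),lid(-.115,p[4],p[3],p[5])]))
def f(p): 
    P=pts(p);return np.r_[(proj("top",P)-T).ravel(),(proj("scene",P[si])-S).ravel()]
r=least_squares(f,[.43,0,.15,.09,.8,.09,0],loss='soft_l1');p=r.x
print("x y yaw h th hx th_shut",p.round(4));print(np.round(f(p).reshape(-1,2),1).tolist())
P=pts(p);print("bar",P[8:10].mean(0),"model bar",P[14:16].mean(0))
print("hinge",world(p,np.array([[p[5],.115,p[3]]])))
for n in("jar","tub","brush"):
    d=manip.landmark_of("top",n)[0]["centre"];K=C["top"];v=K["cam_to_world"][:3,:3]@np.linalg.inv(K["intrinsics"])@[*d,1];o=K["cam_to_world"][:3,3];print(n,o-v*o[2]/v[2])
E
python3 f1.py
```

```text
x y yaw h th hx th_shut [0.5979 0.0579 0.1626 0.0928 0.9229 0.0878 0.0029]
[[-0.4, -0.3], [1.2, -0.4], [1.0, 0.5], [-0.8, 0.3], [-1.1, 0.2], [0.8, -0.5], [0.2, 1.1], [-0.8, 1.6], [2.6, -0.2], [-1.8, 0.6], [-0.4, -0.5], [-1.4, -0.2], [0.8, -0.6], [-0.6, -1.1], [3.6, 0.1], [-2.7, 0.9], [1.3, 0.6], [-1.0, -0.3], [0.6, -0.2], [-1.0, 0.6], [-8.8, 2.4], [0.1, -0.9], [-1.8, 0.1], [1.8, -0.8], [1.8, 0.4], [0.2, 1.5], [-1.0, 0.2], [0.4, -0.5], [-2.1, 1.4], [0.9, -2.3]]
bar [0.44688754 0.14960408 0.09840431] model bar [ 0.57490853 -0.06246449  0.27278156]
hinge [[0.66594225 0.18554957 0.09275132]]
jar [0.50593137 0.35614086 0.        ]
tub [ 0.54727849 -0.31470765  0.        ]
brush [0.38832794 0.07730524 0.        ]
```

```bash
cat > to.py <<'E'
from bench import manip
import numpy as np
from scipy.spatial.transform import Rotation as R
YAW=.1626; H=np.array([.6659,.1855,.0928])
u=np.array([np.cos(YAW),np.sin(YAW),0])
def bar(th): return H+(-.222*np.cos(th)+.005*np.sin(th))*u+np.array([0,0,.222*np.sin(th)+.005*np.cos(th)])
def st():
    s=manip.state();return s,np.array(s["tcp_pos"]),R.from_rotvec(s["tcp_rot"])
def targetR(sg): 
    y=sg*u;zz=np.array([0,0,-1.]);return R.from_matrix(np.c_[np.cross(y,zz),y,zz])
E
python3 - <<'E'
from to import *
s,p,q=st()
print(q.as_matrix().round(3).tolist())
for sg in(1,-1):
    print(sg,(q.inv()*targetR(sg)).as_rotvec().round(3), (targetR(sg).inv().apply(bar(0)+[0,0,.15]-p)*1000).round())
E
```

```text
[[0.916, 0.402, 0.0], [0.402, -0.916, 0.0], [0.0, -0.0, -1.0]]
1 [-0.   -0.   -1.32] [705. 304. -33.]
-1 [-0.     0.     1.822] [-705. -304.  -33.]
```

{"api": "send_rows", "payload": {"slide": [[0,0,-10],[0,0,-10],[0,0,-10],[0,0,-10],[0,0,-10],[0,0,-10],[0,0,-10],[0,0,-10],[0,0,-10],[0,0,-10]], "rot": [[0,0,-0.132],[0,0,-0.132],[0,0,-0.132],[0,0,-0.132],[0,0,-0.132],[0,0,-0.132],[0,0,-0.132],[0,0,-0.132],[0,0,-0.132],[0,0,-0.132]], "fingers": [164,164,164,164,164,164,164,164,164,164], "grip_force": 30}}

```text
time: 2.3
tcp_pos: [0.2613, -0.5951, 0.315]
tcp_rot: [-2.028, -2.399, -0.0]
force: [-0.4, 0.6, 0.1]
grip_width: 0.0339
finger_force: 0.0
```

{"api": "send_rows", "payload": {"slide": [[45,19,0],[45,19,0],[45,19,0],[45,19,0],[45,19,0],[45,19,0],[45,19,0],[45,19,0],[45,19,0],[45,19,0]], "rot": [[0,0,0],[0,0,0],[0,0,0],[0,0,0],[0,0,0],[0,0,0],[0,0,0],[0,0,0],[0,0,0],[0,0,0]], "fingers": [164,164,164,164,164,164,164,164,164,164]}}

```text
time: 3.55
tcp_pos: [0.3758, -0.1188, 0.3149]
tcp_rot: [2.033, 2.394, 0.001]
force: [0.2, 0.1, -0.1]
grip_width: 0.0338
finger_force: 0.0
```

```bash
python3 - <<'E'
from to import *
s,p,q=st()
print(s["time"],p,s["grip_width"],s["force"],(q.inv()*targetR(1)).as_rotvec().round(3), (q.inv().apply(bar(0)+[0,0,.10]-p)*1000).round())
E
```

```text
3.55 [ 0.37584021 -0.11876529  0.31493067] 0.033806415910773255 [ 0.20392842  0.08825275 -0.12484564] [ 0.001  0.001 -0.   ] [253. 113. 117.]
```

{"api": "send_rows", "payload": {"slide": [[42,19,10],[42,19,10],[42,19,10],[42,19,10],[42,19,20],[43,18,30],[0,0,27],[0,0,0],[0,0,0],[0,0,0]], "rot": [[0,0,0],[0,0,0],[0,0,0],[0,0,0],[0,0,0],[0,0,0],[0,0,0],[0,0,0],[0,0,0],[0,0,0]], "fingers": [164,164,164,164,164,164,164,164,164,164]}}

```text
time: 4.8
tcp_pos: [0.4472, 0.1474, 0.1996]
tcp_rot: [2.033, 2.392, 0.004]
force: [0.6, -0.1, -0.7]
grip_width: 0.034
finger_force: 0.0
```

```bash
python3 - <<'E'
from to import *
import cv2
s,p,q=st()
im=manip.grab_frame("wrist");c=manip.calibration("wrist")
l=manip.landmark_of("wrist","lid_bar");r=manip.regions_of("wrist","lid_bar")
print(s["time"],p,s["force"],[(d["centre"],d["confidence"]) for d in l],[(d["extent"],d["confidence"]) for d in r])
K=np.array(c["intrinsics"]);E=np.array(c["hand_eye"])
def pr(P):
    t=q.inv().apply(np.atleast_2d(P)-p);a=(t-E[:3,3])@E[:3,:3]@K.T;return a[:,:2]/a[:,2:]
v=np.array([-u[1],u[0],0])
m=pr([bar(0)+.043*v,bar(0)-.043*v,bar(0)]);print(m.round())
for a in m: cv2.circle(im,tuple(map(int,a)),4,(0,0,255),1)
g=pr([q.apply([0,0,.1])+p])
if l:
    d=q.apply(E[:3,:3]@np.linalg.inv(K)@[*l[0]["centre"],1]);o=q.apply(E[:3,3])+p
    X=o+d*(.0978-o[2])/d[2];print(X,bar(0),q.inv().apply(X-p))
cv2.imwrite("pics/w.png",im)
E
```

```text
4.8 [0.44718364 0.1474149  0.19957063] [ 0.56764184 -0.12151542 -0.66382217] [([259.4, 188.7], 0.88)] [([251.5, 94.3, 512.0, 269.8], 0.81)]
[[256. 143.]
 [256. 230.]
 [256. 188.]]
[0.45007577 0.14969902 0.0978    ] [0.44682824 0.14956165 0.0978    ] [0.00177195 0.00290022 0.1017806 ]
```

View pics/w.png

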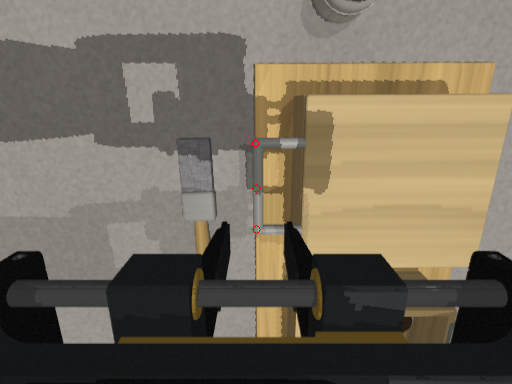

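The bar is at (259,188), about 3 mm further out than my fit, and the finger path into the gap is clear. Descending and gripping.

{"api": "send_rows", "payload": {"slide": [[1,1,13],[1,1,13],[0,1,13],[0,0,13],[0,0,13],[0,0,13],[0,0,13],[0,0,13],[0,0,10],[0,0,6]], "rot": [[0,0,0],[0,0,0],[0,0,0],[0,0,0],[0,0,0],[0,0,0],[0,0,0],[0,0,0],[0,0,0],[0,0,0]], "fingers": [164,164,164,164,164,164,164,164,164,164]}}

```text
time: 6.2
tcp_pos: [0.4486, 0.1501, 0.0769]
tcp_rot: [-2.033, -2.395, 0.001]
force: [-0.1, -0.1, 0.8]
grip_width: 0.0337
finger_force: 0.0
```

{"api": "send_rows", "payload": {"slide": [[0,0,0],[0,0,0],[0,0,0],[0,0,0],[0,0,0],[0,0,0],[0,0,0],[0,0,0],[0,0,0],[0,0,0]], "rot": [[0,0,0],[0,0,0],[0,0,0],[0,0,0],[0,0,0],[0,0,0],[0,0,0],[0,0,0],[0,0,0],[0,0,0]], "fingers": [190,215,240,255,255,255,255,255,255,255]}}

```text
time: 7.45
tcp_pos: [0.4482, 0.1501, 0.078]
tcp_rot: [-2.032, -2.394, 0.002]
force: [-4.8, -1.0, 5.9]
grip_width: 0.0089
finger_force: 30.0
```

```bash
cat > arc.py <<'E'
# rows of tool slide (mm) along the arc from th0 by dth each; bar grasp point assumed at current lid angle th0
from to import *
import sys
th0,d,n=float(sys.argv[1]),float(sys.argv[2]),int(sys.argv[3])
s,p,q=st();g=q.apply([0,0,-.019])+p
rel=g-H; print(s["time"],"grip-u",rel@u,"z",rel[2],"ang",np.arctan2(rel[2],-(rel@u))-.0225,"r",np.hypot(rel[2],rel@u),"F",np.round(s["force"],1),"M",np.round(s["moment"],2),s["grip_width"],s["finger_force"])
F=np.array(s["force"]);print("hand moment",  (rel[2]*(F@u)-(rel@u)*F[2]))
B=[bar(th0+d*i) for i in range(n+1)]
print([q.inv().apply((b-a)*1000).round(1).tolist() for a,b in zip(B,B[1:])])
E
python3 arc.py 0 .02 30
```

```text
7.45 grip-u -0.22056483564204493 z 0.004233738795430014 ang -0.003307371547150051 r 0.22060546517706722 F [-4.8 -1.   5.9] M [-0.13  0.83  0.03] 0.008921544723184025 30.001056790351868
hand moment 1.2738331483801189
[[-0.0, 0.1, -4.4], [-0.0, 0.2, -4.4], [-0.0, 0.3, -4.4], [-0.0, 0.4, -4.4], [-0.0, 0.5, -4.4], [-0.0, 0.6, -4.4], [-0.0, 0.7, -4.4], [-0.0, 0.8, -4.4], [-0.0, 0.8, -4.4], [-0.0, 0.9, -4.3], [-0.0, 1.0, -4.3], [-0.0, 1.1, -4.3], [-0.0, 1.2, -4.3], [-0.0, 1.3, -4.3], [-0.0, 1.4, -4.2], [-0.0, 1.4, -4.2], [-0.0, 1.5, -4.2], [-0.0, 1.6, -4.1], [-0.0, 1.7, -4.1], [-0.0, 1.8, -4.1], [-0.0, 1.9, -4.0], [-0.0, 1.9, -4.0], [-0.0, 2.0, -4.0], [-0.0, 2.1, -3.9], [-0.0, 2.2, -3.9], [-0.0, 2.2, -3.8], [-0.0, 2.3, -3.8], [-0.0, 2.4, -3.7], [-0.0, 2.5, -3.7], [-0.0, 2.5, -3.6]]
```

{"api": "send_rows", "payload": {"slide": [[0,0.1,-3],[0,0.2,-4.4],[0,0.3,-4.4],[0,0.4,-4.4],[0,0.5,-4.4],[0,0.6,-4.4],[0,0.7,-4.4],[0,0.8,-4.4],[0,0.8,-4.4],[0,0.9,-4.3]], "rot": [[0,0,0],[0,0,0],[0,0,0],[0,0,0],[0,0,0],[0,0,0],[0,0,0],[0,0,0],[0,0,0],[0,0,0]], "fingers": [255,255,255,255,255,255,255,255,255,255]}}

```text
time: 8.7
tcp_pos: [0.4527, 0.1508, 0.1195]
tcp_rot: [-2.032, -2.393, 0.005]
force: [-6.5, -0.7, -3.5]
grip_width: 0.009
finger_force: 30.0
```

```bash
python3 arc.py .19 .02 1
```

```text
8.7 grip-u -0.2159817219716395 z 0.04568375195746682 ang 0.18594443699096397 r 0.22076029855647944 F [-6.5 -0.7 -3.5] M [-0.21  1.22  0.  ] 0.009004879966001493 29.99451756477356
hand moment -1.052734828364577
[[-0.0, 1.0, -4.3]]
```

{"api": "send_rows", "payload": {"slide": [[0,1,-4.3],[0,1.1,-4.3],[0,1.2,-4.3],[0,1.3,-4.3],[0,1.4,-4.2],[0,1.4,-4.2],[0,1.5,-4.2],[0,1.6,-4.1],[0,1.7,-4.1],[0,1.8,-4.1]], "rot": [[0,0,0],[0,0,0],[0,0,0],[0,0,0],[0,0,0],[0,0,0],[0,0,0],[0,0,0],[0,0,0],[0,0,0]], "fingers": [255,255,255,255,255,255,255,255,255,255]}}

```text
time: 9.95
tcp_pos: [0.465, 0.1528, 0.1608]
tcp_rot: [-2.03, -2.391, 0.01]
force: [-10.8, -1.9, -1.5]
grip_width: 0.0093
finger_force: 30.0
```

```bash
python3 arc.py .39 .02 40
```

```text
9.95 grip-u -0.20340607528776244 z 0.08704155405644462 ang 0.38184142104325786 r 0.22124706460545834 F [-10.8  -1.9  -1.5] M [-0.33  1.87  0.03] 0.009310852362617522 29.995434880256653
hand moment -1.2678141106394032
[[-0.0, 1.8, -4.1], [-0.0, 1.9, -4.0], [-0.0, 1.9, -4.0], [-0.0, 2.0, -4.0], [-0.0, 2.1, -3.9], [-0.0, 2.2, -3.9], [-0.0, 2.3, -3.8], [-0.0, 2.3, -3.8], [-0.0, 2.4, -3.7], [-0.0, 2.5, -3.7], [-0.0, 2.6, -3.6], [-0.0, 2.6, -3.6], [-0.0, 2.7, -3.5], [-0.0, 2.8, -3.5], [-0.0, 2.8, -3.4], [-0.0, 2.9, -3.4], [-0.0, 3.0, -3.3], [-0.0, 3.0, -3.2], [-0.0, 3.1, -3.2], [-0.0, 3.2, -3.1], [-0.0, 3.2, -3.0], [-0.0, 3.3, -3.0], [-0.0, 3.3, -2.9], [-0.0, 3.4, -2.8], [-0.0, 3.5, -2.8], [-0.0, 3.5, -2.7], [-0.0, 3.6, -2.6], [-0.0, 3.6, -2.6], [-0.0, 3.7, -2.5], [-0.0, 3.7, -2.4], [-0.0, 3.8, -2.3], [-0.0, 3.8, -2.3], [-0.0, 3.9, -2.2], [-0.0, 3.9, -2.1], [-0.0, 3.9, -2.0], [-0.0, 4.0, -2.0], [-0.0, 4.0, -1.9], [-0.0, 4.1, -1.8], [-0.0, 4.1, -1.7], [-0.0, 4.1, -1.6]]
```

{"api": "send_rows", "payload": {"slide": [[0,1.6,-4.1],[0,1.7,-4.0],[0,1.7,-4.0],[0,1.8,-4.0],[0,1.9,-3.9],[0,2.2,-3.9],[0,2.3,-3.8],[0,2.3,-3.8],[0,2.4,-3.7],[0,2.5,-3.7]], "rot": [[0,0,0],[0,0,0],[0,0,0],[0,0,0],[0,0,0],[0,0,0],[0,0,0],[0,0,0],[0,0,0],[0,0,0]], "fingers": [255,255,255,255,255,255,255,255,255,255]}}

```text
time: 11.2
tcp_pos: [0.4854, 0.1563, 0.2003]
tcp_rot: [-2.03, -2.391, 0.009]
force: [-11.7, -2.2, 1.2]
grip_width: 0.0089
finger_force: 30.0
```

```bash
python3 arc.py .59 .02 1
```

```text
11.2 grip-u -0.18266140286898597 z 0.12648712800611436 ang 0.5831528446930058 r 0.22218051590835133 F [-11.7  -2.2   1.2] M [-0.34  1.99  0.03] 0.008851711452357846 29.99560922384262
hand moment -1.2858605451989977
[[-0.0, 2.6, -3.6]]
```

{"api": "send_rows", "payload": {"slide": [[0,2.6,-3.6],[0,2.6,-3.6],[0,2.7,-3.5],[0,2.8,-3.5],[0,2.8,-3.4],[0,2.9,-3.4],[0,3,-3.3],[0,3,-3.2],[0,3.1,-3.2],[0,3.2,-3.1]], "rot": [[0,0,0],[0,0,0],[0,0,0],[0,0,0],[0,0,0],[0,0,0],[0,0,0],[0,0,0],[0,0,0],[0,0,0]], "fingers": [255,255,255,255,255,255,255,255,255,255]}}

```text
time: 12.45
tcp_pos: [0.5138, 0.161, 0.2356]
tcp_rot: [-2.03, -2.392, 0.009]
force: [-14.1, -1.6, 3.8]
grip_width: 0.0092
finger_force: 30.0
```

```bash
python3 arc.py .79 .02 1
```

```text
12.45 grip-u -0.15390984114144124 z 0.16183780252790225 ang 0.7880014259055291 r 0.22333766705874752 F [-14.1  -1.6   3.8] M [-0.41  2.59  0.02] 0.009244752036373826 29.997783601284027
hand moment -1.72123885922356
[[-0.0, 3.2, -3.0]]
```

{"api": "send_rows", "payload": {"slide": [[0,2.2,-2.5],[0,2.3,-2.5],[0,2.3,-2.4],[0,2.4,-2.4],[0,2.4,-2.3],[0,2.4,-2.3],[0,2.5,-2.2],[0,2.5,-2.2],[0,2.6,-2.1],[0,2.6,-2.1]], "rot": [[0,0,0],[0,0,0],[0,0,0],[0,0,0],[0,0,0],[0,0,0],[0,0,0],[0,0,0],[0,0,0],[0,0,0]], "fingers": [255,255,255,255,255,255,255,255,255,255]}}

```text
time: 13.7
tcp_pos: [0.5391, 0.1651, 0.2581]
tcp_rot: [-2.032, -2.393, 0.004]
force: [-7.7, -1.4, -1.3]
grip_width: 0.0093
finger_force: 30.0
```

```bash
python3 arc.py .94 .015 25
```

```text
13.7 grip-u -0.12836769754999716 z 0.1842913494271457 ang 0.9398911679363252 r 0.2245920017453112 F [-7.7 -1.4 -1.3] M [-0.24  1.33 -0.01] 0.009320890248503156 29.99985694885254
hand moment -1.610942448133994
[[-0.0, 2.7, -1.9], [-0.0, 2.8, -1.9], [-0.0, 2.8, -1.8], [-0.0, 2.8, -1.8], [-0.0, 2.8, -1.7], [-0.0, 2.9, -1.7], [-0.0, 2.9, -1.6], [-0.0, 2.9, -1.6], [-0.0, 2.9, -1.6], [-0.0, 3.0, -1.5], [-0.0, 3.0, -1.5], [-0.0, 3.0, -1.4], [-0.0, 3.0, -1.4], [-0.0, 3.1, -1.3], [-0.0, 3.1, -1.3], [-0.0, 3.1, -1.2], [-0.0, 3.1, -1.2], [-0.0, 3.1, -1.1], [-0.0, 3.1, -1.1], [-0.0, 3.2, -1.0], [-0.0, 3.2, -1.0], [-0.0, 3.2, -0.9], [-0.0, 3.2, -0.9], [-0.0, 3.2, -0.9], [-0.0, 3.2, -0.8]]
```

{"api": "send_rows", "payload": {"slide": [[0,2.7,-2.0],[0,2.7,-2.0],[0,2.7,-1.9],[0,2.8,-1.9],[0,2.8,-1.8],[0,2.9,-1.7],[0,2.9,-1.6],[0,2.9,-1.6],[0,2.9,-1.6],[0,3,-1.5]], "rot": [[0,0,0],[0,0,0],[0,0,0],[0,0,0],[0,0,0],[0,0,0],[0,0,0],[0,0,0],[0,0,0],[0,0,0]], "fingers": [255,255,255,255,255,255,255,255,255,255]}}

```text
time: 14.95
tcp_pos: [0.5673, 0.1698, 0.2763]
tcp_rot: [-2.032, -2.394, 0.003]
force: [-7.9, -1.0, 0.8]
grip_width: 0.0093
finger_force: 30.0
```

```bash
python3 arc.py 1.09 .015 1
```

```text
14.95 grip-u -0.09982196255796796 z 0.20250506633185905 ang 1.090316167644575 r 0.22577140230550677 F [-7.9 -1.   0.8] M [-0.24  1.42  0.07] 0.009274615081943745 29.99529093503952
hand moment -1.5409946143616373
[[-0.0, 3.0, -1.5]]
```

{"api": "send_rows", "payload": {"slide": [[0,3,-1.5],[0,3,-1.4],[0,3,-1.4],[0,3.1,-1.3],[0,3.1,-1.3],[0,3.1,-1.2],[0,3.1,-1.2],[0,3.1,-1.1],[0,0,0],[0,0,0]], "rot": [[0,0,0],[0,0,0],[0,0,0],[0,0,0],[0,0,0],[0,0,0],[0,0,0],[0,0,0],[0,0,0],[0,0,0]], "fingers": [255,255,255,255,255,255,255,255,255,255]}}

```text
time: 16.2
tcp_pos: [0.592, 0.1739, 0.2878]
tcp_rot: [-2.033, -2.395, -0.0]
force: [-6.5, -0.3, 2.3]
grip_width: 0.0091
finger_force: 30.0
```

```bash
python3 arc.py 1.21 .015 1
```

```text
16.2 grip-u -0.07484899192977935 z 0.21396960779328772 ang 1.2117896022699932 r 0.22668340180109692 F [-6.5 -0.3  2.3] M [-0.25  1.31  0.03] 0.009102432099439907 29.995815753936768
hand moment -1.2177457478758156
[[-0.0, 3.2, -1.1]]
```

{"api": "send_rows", "payload": {"slide": [[0,3.1,-1.0],[0,3.1,-1.0],[0,3.1,-1.0],[0,3.2,-0.9],[0,3.2,-0.9],[0,3.2,-0.8],[0,3.2,-0.8],[0,0,0],[0,0,0],[0,0,0]], "rot": [[0,0,0],[0,0,0],[0,0,0],[0,0,0],[0,0,0],[0,0,0],[0,0,0],[0,0,0],[0,0,0],[0,0,0]], "fingers": [255,255,255,255,255,255,255,255,255,255]}}

```text
time: 17.45
tcp_pos: [0.6142, 0.1775, 0.2952]
tcp_rot: [2.032, 2.394, 0.002]
force: [-7.9, -1.0, 5.3]
grip_width: 0.0096
finger_force: 30.0
```

```bash
python3 arc.py 1.315 -.025 18; python3 - <<'E'
from bench import manip
import cv2
im=manip.grab_frame("scene");cv2.imwrite("pics/s2.png",im)
E
```

```text
17.45 grip-u -0.05234436151931162 z 0.22140531826425042 ang 1.3161403221179286 r 0.22750878475030015 F [-7.9 -1.   5.3] M [-0.13  1.22 -0.03] 0.009602130568148397 29.996175169944763
hand moment -1.4765926360761652
[[0.0, -5.4, 1.3], [0.0, -5.4, 1.5], [0.0, -5.3, 1.6], [0.0, -5.3, 1.7], [0.0, -5.2, 1.9], [0.0, -5.2, 2.0], [0.0, -5.1, 2.1], [0.0, -5.1, 2.3], [0.0, -5.0, 2.4], [0.0, -5.0, 2.5], [0.0, -4.9, 2.6], [0.0, -4.8, 2.8], [0.0, -4.7, 2.9], [0.0, -4.7, 3.0], [0.0, -4.6, 3.1], [0.0, -4.5, 3.2], [0.0, -4.4, 3.3], [0.0, -4.4, 3.4]]
```

{"api": "send_rows", "payload": {"slide": [[0,-5.4,1.3],[0,-5.4,1.5],[0,-5.3,1.6],[0,-5.3,1.7],[0,-5.2,1.9],[0,-5.2,2.0],[0,-5.1,2.1],[0,-5.1,2.3],[0,-5.0,2.4],[0,-5.0,2.5]], "rot": [[0,0,0],[0,0,0],[0,0,0],[0,0,0],[0,0,0],[0,0,0],[0,0,0],[0,0,0],[0,0,0],[0,0,0]], "fingers": [255,255,255,255,255,255,255,255,255,255]}}

```text
time: 18.75
tcp_pos: [0.5634, 0.1691, 0.2744]
tcp_rot: [2.032, 2.393, 0.004]
force: [-3.3, -0.2, 5.0]
grip_width: 0.0092
finger_force: 30.0
```

```bash
python3 arc.py 1.065 -.02 10
```

```text
18.75 grip-u -0.10382861568374407 z 0.2006375553144678 ang 1.0707521183192048 r 0.22591106665537383 F [-3.3 -0.2  5. ] M [0.01 0.31 0.05] 0.00922898494721954 30.00553607940674
hand moment -0.12656829565041627
[[0.0, -3.9, 2.1], [0.0, -3.9, 2.2], [0.0, -3.8, 2.2], [0.0, -3.8, 2.3], [0.0, -3.7, 2.4], [0.0, -3.7, 2.5], [0.0, -3.6, 2.5], [0.0, -3.6, 2.6], [0.0, -3.5, 2.7], [0.0, -3.5, 2.8]]
```

{"api": "send_rows", "payload": {"slide": [[0,-3.9,2.1],[0,-3.9,2.2],[0,0,0],[0,0,0],[0,0,0],[0,0,0],[0,0,0],[0,0,0],[0,0,0],[0,0,0]], "rot": [[0,0,0],[0,0,0],[0,0,0],[0,0,0],[0,0,0],[0,0,0],[0,0,0],[0,0,0],[0,0,0],[0,0,0]], "fingers": [255,255,255,255,230,200,150,80,30,30]}}

```text
time: 20.0
tcp_pos: [0.5552, 0.1676, 0.2687]
tcp_rot: [2.033, 2.395, 0.0]
force: [-0.1, -0.9, 0.1]
grip_width: 0.054
finger_force: 0.0
```

```bash
python3 arc.py 1.03 -.02 1; cat > cmp.py <<'E'
from fit import *
import cv2,sys
p=np.array([.5979,.0579,.1626,.0928,.9229,.0878,0])
im=manip.grab_frame("scene");cv2.imwrite("pics/%s.png"%sys.argv[1],im)
im2=manip.grab_frame("top");cv2.imwrite("pics/%s_t.png"%sys.argv[1],im2)
out=[]
for c in("scene","top"):
    for t in("lid_bar","model_lid_bar"): print(c,t,[(np.round(d["centre"],1).tolist(),round(d["confidence"],2)) for d in manip.landmark_of(c,t)])
for th in(.8,.9,1.,1.1):
    for c in("scene","top"): print(th,c,*[proj(c,world(p,lid(y,th,p[3],p[5])))[4:].mean(0).round(1) for y in(.115,-.115)])
z=np.hstack([im[90:240,200:370],im2[125:275,150:320]]);cv2.imwrite("pics/%s_z.png"%sys.argv[1],cv2.resize(z,(800,353),interpolation=cv2.INTER_CUBIC))
E
python3 cmp.py c1
```

```text
20.0 grip-u -0.11210576809652183 z 0.1948893899087636 ang 1.0262909698136788 r 0.22483233205996245 F [-0.1 -0.9  0.1] M [-0.01 -0.14  0.03] 0.05395037459939198 0.0
hand moment -0.0322356777930728
[[0.0, -3.8, 2.2]]
scene lid_bar [([305.3, 104.5], 0.84)]
scene model_lid_bar [([237.0, 151.3], 0.55), ([243.5, 156.2], 0.45)]
top lid_bar [([383.6, 212.9], 0.72)]
top model_lid_bar [([304.1, 184.5], 0.81)]
0.8 scene [297.3 108.5] [231.2 151.9]
0.8 top [194.5 215.9] [303.2 195.3]
0.9 scene [302.3 107.6] [235.5 151.5]
0.9 top [192.1 207. ] [302.2 186.2]
1.0 scene [307.7 107.4] [240.3 152. ]
1.0 top [189.6 197.3] [300.9 176.3]
1.1 scene [313.6 107.9] [245.7 153.3]
1.1 top [187.1 187. ] [299.4 165.9]
```

View pics/c1_z.png

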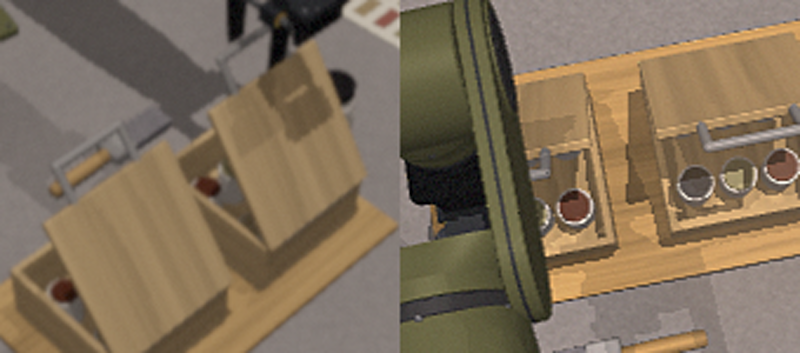

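The lid stands free beside the open one, and the force is zero. I'll back off upwards and away, then compare slopes.

{"api": "send_rows", "payload": {"slide": [[0,0,-6],[0,0,-12],[0,0,-20],[0,0,-30],[0,-10,-30],[0,-50,-10],[20,-50,0],[30,-50,0],[30,-40,0],[30,0,0]], "rot": [[0,0,0],[0,0,0],[0,0,0],[0,0,0],[0,0,0],[0,0,0],[0,0,0],[0,0,0],[0,0,0],[0,0,0]], "fingers": [30,30,30,30,30,30,30,30,30,30]}}

```text
time: 21.55
tcp_pos: [0.3381, 0.2443, 0.38]
tcp_rot: [2.031, 2.394, 0.009]
force: [0.8, 0.3, 0.3]
grip_width: 0.0841
finger_force: 0.0
```

```bash
python3 cmp.py c2|head -4; python3 -c "
import cv2
a=cv2.imread('pics/c2.png')[90:240,200:370];b=cv2.imread('pics/c2_t.png')[125:252,155:340]
cv2.imwrite('pics/c2_z.png',cv2.vconcat([cv2.resize(a,(400,353),interpolation=2),cv2.resize(b,(400,240))]) if 0 else cv2.resize(cv2.hconcat([cv2.resize(a,(680,600),interpolation=2),cv2.resize(b,(874,600),interpolation=2)]),(800,309)))"
```

```text
scene lid_bar [([305.6, 103.5], 0.95), ([334.0, 180.0], 0.58)]
scene model_lid_bar [([238.5, 150.9], 0.72)]
top lid_bar [([188.6, 203.5], 0.65)]
top model_lid_bar [([298.0, 184.6], 0.8)]
```

View pics/c2_z.png

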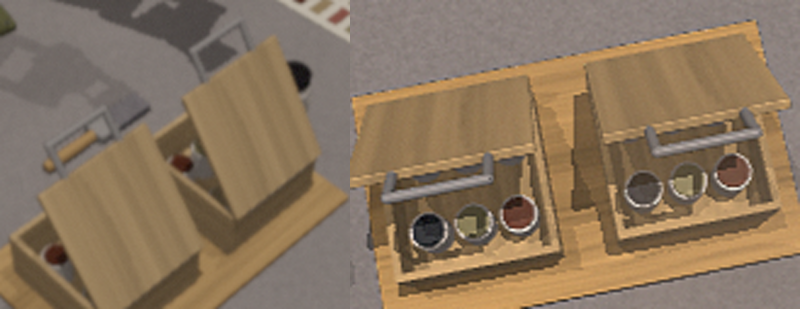

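Both views put the lid within about 0.02 rad of the open lid. Bar rows differ by 19–20.6 px in top, against 20.8 expected at equal slopes, and the scene view gives about 0.96 rad for both. The pots and brush are untouched, so I'm handing in.

```bash
python3 -c "
from bench import manip
print(manip.sign_off())"
```

```text
the job is handed in; nothing more can be done
None
```

I raised the shut lid by its bar and let it go; it stands by itself within about 0.02 rad of the open lid's slope in the camera views (limit 0.07). The job is handed in, but no verdict was returned.

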